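# Put the round consumables away in their dishes

### The job

Tidy the splicing desk: put the four round things (the tin, the tag roll, the tape roll and the little pot) into the four round dishes, one in each, matched by size: the largest thing in the largest dish and so on down to the smallest. Each must lie flat on the floor of its dish, and the rectangular box and the memory stick stay where they are.

Things in the scene. Friction and masses are not known exactly. Their poses are not given: they have to be found in the camera images.
- tin_mid (a point): Flat round tin, pale grey with a press lid: diameter 62 mm, height 24 mm, 50 to 100 g. It stands flat on the desk at the start; the point is its centre, half-way up; z is its upright axis. Rigid, may be gripped anywhere across its diameter.
- tag_roll_mid (a point): Roll of white paper tags lying flat, brown hollow core: diameter 52 mm, height 25 mm, 35 to 70 g. It stands flat on the desk at the start; the point is its centre, half-way up; z is its upright axis. Rigid, may be gripped anywhere across its diameter.
- tape_mid (a point): Roll of dark blue tape lying flat, hollow core: diameter 37 mm, height 15 mm, 30 to 65 g. It stands flat on the desk at the start; the point is its centre, half-way up; z is its upright axis. Rigid, may be gripped anywhere across its diameter.
- pot_mid (a point): Little round aluminium pot with a ribbed lid: diameter 26 mm, height 22 mm, 28 to 56 g. It stands flat on the desk at the start; the point is its centre, half-way up; z is its upright axis. Rigid, may be gripped anywhere across its diameter.
- dish_l_floor (a point): Largest round dish, grey plastic, open on top, fixed to the desk: inner diameter 74 mm, outer diameter 82 mm, floor 3 mm above the desk, plain rim 9 mm above the desk (so 6 mm deep, wall 4 mm). The point is the centre of its inner floor; z is up.
- dish_m_floor (a point): Second largest round dish, grey plastic, open on top, fixed to the desk: inner diameter 64 mm, outer diameter 72 mm, floor 3 mm above the desk, plain rim 9 mm above the desk (so 6 mm deep, wall 4 mm). The point is the centre of its inner floor; z is up.
- dish_s_floor (a point): Third largest round dish, grey plastic, open on top, fixed to the desk: inner diameter 49 mm, outer diameter 57 mm, floor 3 mm above the desk, plain rim 9 mm above the desk (so 6 mm deep, wall 4 mm). The point is the centre of its inner floor; z is up.
- dish_xs_floor (a point): Smallest round dish, grey plastic, open on top, fixed to the desk: inner diameter 38 mm, outer diameter 46 mm, floor 3 mm above the desk, plain rim 9 mm above the desk (so 6 mm deep, wall 4 mm). The point is the centre of its inner floor; z is up.
- sleeve_box_mid (a point): Loose rectangular pale plastic box, 52 (its x) x 74 (its y) x 22 mm high, not part of the job. The point is its centre.
- usb_stick_mid (a point): Loose blue memory stick, 52 (its x) x 18 (its y) x 9 mm high, not part of the job. The point is its centre.
There are look-alikes about, which are no part of the job. What is shaped like the part that bears tag_roll_mid but yellow is not meant.

How it is judged:
By the outcome, as a careful person would: the job done as asked, in the order asked, and still so for the second after the job is handed in, with the robot touching nothing.
It also fails if it takes over 93 s, if anything falls off the work surface, if the arm or the gripper's body presses on something with over 40 N, if the wrist force passes 120 N, or if a joint passes its speed limit or range.

### The arm

A 7-joint arm with a two-finger parallel gripper is mounted at the origin on a cart in front of the work surface, level with it; the furniture and walls round the work are solid. World frame = base frame: x ahead of the robot, y to its left, z up, the work surface at z = 0. Lengths are in m, angles in rad, forces in N, time in s.
With the tool pointing down it reaches from about 0.4 to 0.85 m from the base axis. Payload 10.4 kg.
Tool frame: the origin (TCP) lies between the finger pads; the fingertips stand 8 mm ahead of it and the grasp point (between the pads) lies 11 mm behind it; z points along the fingers, y is the line along which they close (so a half turn about z gives the same grasp; the last joint's range is limited). The gripper opens to 87 mm and grips with 3 to 60 N. Pads are 19 mm wide; open, the fingers measure 117 mm over their backs; the gripper's body (75 mm by 190 mm) begins 51 mm behind the grasp point.
Start: joints at [1.135, 0.332, -0.065, 1.46, 0.022, 1.35, -0.088], TCP at [0.251, -0.573, 0.231] pointing down, gripper open.
Joint ranges: [-2.6, 2.6], [-0.5, 2.12], [-1.47, 1.34], [0.16, 2.42], [-1.27, 4.41], [0.06, 2.06], [-2.6, 2.6]. Speed limits (rad/s): [2.22, 2.22, 2.79, 2.79, 3.14, 3.14, 3.14].

### API

Orientations are given as a rotation vector (axis times angle).
In Python, from plant import r gives the robot as it stands. The module is installed in compiled form; this text tells all that it offers.
- The arm moves only by the tool carry_out, never from a script. Its argument "moves" is a list of rows, each a list of 7 numbers: the turn, a rotation vector about the tool's x, y, z scaled (see below), then the shift along the tool's x, y, z scaled (see below), then the gripper's target within -1 to 1 (shut at 1, half-way at 0, fully open at -1). A call has 1 to 12 rows; each row shifts and turns the commanded pose from where the row before left it, along the tool's axes as they then stand; what a row does not reach is not made up. The controller multiplies each number of a shift by 0.06 m and each number of a turn by 0.12 rad. A row lasts 1/8 s, in which the tool goes at most 62.5 mm and 10.7 degrees, less where a joint would pass 70% of its speed; a pose out of reach is approached as far as the arm can. A call with a number of a shift or a turn outside -1 to 1 is refused whole. A call with a gripper value outside its range is refused whole. The fingers move at their own pace and stop on an object; "grip_force" is the grip in N (left out, the last holds). Time passes only in rows, so rows that do not move let the fingers close. It gives the time, the measured TCP pose, the force, the opening and the grip force at its end, in the units of the state.
- r.get_obs(): the state, without advancing time (a new reading comes with each control period).
- r.read_camera(name): name is "scene" or "top" or "wrist"; returns a dict with "image" (420x560x3 uint8, red, green, blue), "fovy" (degrees; the focal length in pixels is half the picture's height over the tangent of half this angle, whatever the lens; pixels are square), "cx", "cy" (the principal point, pixels), "cam_to_world" (4x4, takes a point from camera to world coordinates); the wrist camera has in their place "hand_eye" (4x4, takes a point from camera to tool coordinates, whose origin is the TCP and whose axes are the flange's). Camera axes: x right, y up, looking along -z (the intrinsics and any distortion apply to the point x, -y, -z); pixel columns grow to the right and rows downward; lengths in m; the calibration is good to about 2 mm. A picture is of the moment at which its call begins: read the wrist's pose just before it. There is no depth.
- r.sign_off(): hands the job in; it is judged then, once.
The state is a dict: "clock": time; "qpos": joint angles; "dq": joint speeds; "tau": joint torques, N m; "tool_pos": TCP position; "tcp_rot": TCP orientation; "force": force on the tool from outside, world axes, zero at the start; "ft_torque": the same for the moment, N m; "grip_width": finger opening in m; "grip_force": force on a finger pad.
Only numpy, scipy, OpenCV 4.12 (cv2) and the standard library are available. Lean on these libraries where they do the work, as an engineer would, in place of code of your own. Each camera call takes 0.05 s, during which the arm holds its last target. There are 200 camera calls.

## Working session

There is one attempt and no reset: what is moved stays moved. The work goes in short steps, Python scripts to look and compute and a tool call to move; the robot and the scene stay as the last step left them, time stands still between calls to the robot, and variables do not carry over. Pictures are saved under pics/ and viewed, at most 14 in all, crops included, and the job is handed in when it is done.

Besides the shell and the picture viewer there is one more tool, called after "Emit:" as name(argument=value, ...) on one line, values as JSON. carry_out: Moves the arm, as the interface text tells. Its arguments: {"type":"object","properties":{"moves":{"type":"array","items":{"type":"array","items":{"type":"number"}}},"grip_force":{"type":"number"}},"required":["moves"]}

```bash
mkdir -p pics; cat > h.py <<'E'
from plant import r
import numpy as np, cv2
from scipy.spatial.transform import Rotation as R
def snap(name, fn=None):
    o=r.get_obs(); c=r.read_camera(name)
    if fn: cv2.imwrite('pics/'+fn, c['image'][:,:,::-1])
    c['o']=o
    if 'hand_eye' in c:
        T=np.eye(4);T[:3,:3]=R.from_rotvec(o['tcp_rot']).as_matrix();T[:3,3]=o['tool_pos']
        c['cam_to_world']=T@c['hand_eye']
    c['f']=210/np.tan(np.radians(c['fovy'])/2)
    return c
def ray(c,u,v,z):
    M=c['cam_to_world']; d=M[:3,:3]@np.array([(u-c['cx'])/c['f'],-(v-c['cy'])/c['f'],-1.])
    p=M[:3,3]; return p+d*(z-p[2])/d[2]
def proj(c,P):
    M=np.linalg.inv(c['cam_to_world']); q=M[:3,:3]@np.array(P)+M[:3,3]
    return c['cx']+c['f']*q[0]/-q[2], c['cy']-c['f']*q[1]/-q[2]
E
python3 - <<'E'
from h import *
for n in ('top','scene','wrist'):
    c=snap(n,n+'0.png'); print(n,{k:v for k,v in c.items() if k not in('image','o')})
print(c['o'])
E
```

```text
top {'fovy': 43.62986834779321, 'cx': 278.96664897689396, 'cy': 208.0710476974133, 'cam_to_world': array([[-1.38726629e-02,  9.86683407e-01, -1.62059875e-01,
         3.46584467e-01],
       [-9.99903679e-01, -1.36199892e-02,  2.67005839e-03,
        -1.08554475e-02],
       [ 4.27248572e-04,  1.62081306e-01,  9.86777314e-01,
         1.10881254e+00],
       [ 0.00000000e+00,  0.00000000e+00,  0.00000000e+00,
         1.00000000e+00]]), 'f': np.float64(524.640825327258)}
scene {'fovy': 51.4772442223977, 'cx': 274.15463448987083, 'cy': 211.73325553861818, 'cam_to_world': array([[-0.72485965,  0.3280373 , -0.60578051,  0.01043872],
       [-0.68836812, -0.37933387,  0.61826786,  0.52172868],
       [-0.02697814,  0.86515741,  0.50077423,  0.47991282],
       [ 0.        ,  0.        ,  0.        ,  1.        ]]), 'f': np.float64(435.5960986364475)}
wrist {'fovy': 58.76662764285205, 'cx': 278.5220151151878, 'cy': 202.68712986562082, 'hand_eye': array([[-6.40707012e-04,  9.61212480e-01,  2.75808192e-01,
         7.48964227e-02],
       [ 9.99999601e-01,  4.44183149e-04,  7.75003707e-04,

[... 484 characters left out ...]
7333251893)}
{'clock': 0.1, 'qpos': array([ 1.13539836,  0.33280767, -0.06468934,  1.46083442,  0.02161474,
        1.34993377, -0.08848891]), 'dq': array([-0.0009648 , -0.00034987, -0.0010059 , -0.00146981,  0.00095135,
        0.00184022, -0.00014399]), 'tau': array([ 7.82989700e-04, -6.24544573e+01,  2.44827830e-02, -3.90720212e+01,
       -6.15194952e-02,  3.65880970e-02,  1.05933620e-04]), 'tool_pos': array([ 0.25058445, -0.57219763,  0.22984505]), 'tcp_rot': array([-3.07368992e+00, -6.43608247e-01,  5.31370950e-04]), 'force': array([-0.45171142, -0.66715621, -0.11031344]), 'ft_torque': array([-0.02986502,  0.00740007,  0.02391906]), 'grip_force': 0.0, 'grip_width': 0.08736262112583934}
```

View pics/top0.png

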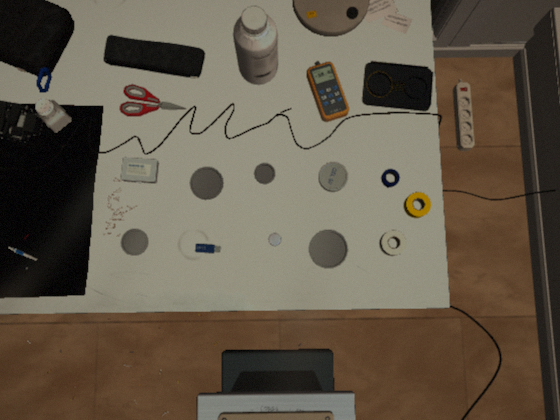

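View pics/scene0.png

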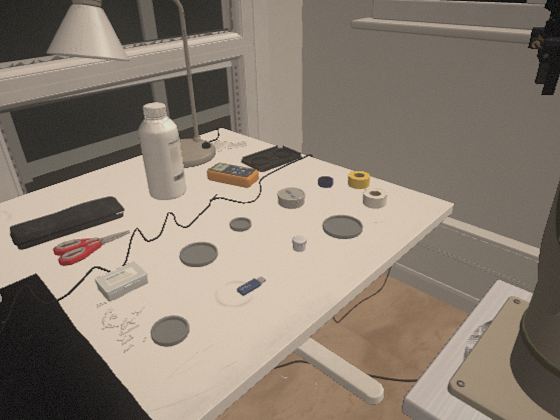

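Top view: 

- **Dishes:** L (328,249), M (207,183), S (135,242), XS (264,173).
- **Things to move:** tin (333,177), tape (390,178), pot (275,239), white tag roll (392,243).
- **Not to be taken:** the yellow look-alike roll (418,204), box (140,170), USB stick (208,248) and a flat ring mark (193,245).

Next I measure each one.

```bash
python3 - <<'E'
from h import *
c=snap('top'); im=c['image']
bg=np.median(im[200:300,230:260].reshape(-1,3),0); print(bg)
L=cv2.GaussianBlur(im,(3,3),0).astype(int)
things={'dL':(328,249,82,.009),'dM':(207,183,72,.009),'dS':(135,242,57,.009),'dXS':(264,173,46,.009),'tin':(333,177,62,.024),'tape':(390,178,37,.015),'pot':(275,239,26,.022),'tag':(392,243,52,.025),'yel':(418,204,52,.025),'box':(140,170,0,.022),'usb':(208,248,0,.009)}
for k,(u,v,D,z) in things.items():
    s=30; loc=L[v-s:v+s,u-s:u+s]
    b=np.median(loc.reshape(-1,3),0)
    m=(np.abs(loc-b).max(2)>16).astype(np.uint8)
    cs,_=cv2.findContours(m,cv2.RETR_EXTERNAL,cv2.CHAIN_APPROX_NONE)
    cs=[q for q in cs if cv2.contourArea(q)>40]
    q=min(cs,key=lambda q:-cv2.pointPolygonTest(q,(s,s),True))
    P=np.array([ray(c,u-s+a[0][0],v-s+a[0][1],z)[:2] for a in q])
    (x,y),rad=cv2.minEnclosingCircle((P*1000).astype(np.float32))
    rc=cv2.minAreaRect((P*1000).astype(np.float32))
    print(k,'circ',round(x),round(y),'d',round(2*rad),'want',D,'mean',P.mean(0).round(3),'rect',np.round(rc[0]),np.round(rc[1]),round(rc[2]))
big=cv2.resize(im[130:290,100:460],None,fx=2.2,fy=2.2,interpolation=cv2.INTER_CUBIC); cv2.imwrite('pics/crop1.png',big[:,:,::-1])
E
```

```text
[149. 147. 128.]
dL circ 440 -115 d 85 want 82 mean [ 0.44  -0.115] rect [ 440. -115.] [81. 84.] 44
dM circ 584 141 d 76 want 72 mean [0.584 0.141] rect [584. 142.] [74. 73.] 0
dS circ 460 292 d 60 want 57 mean [0.46  0.292] rect [459. 292.] [58. 58.] 45
dXS circ 604 16 d 50 want 46 mean [0.604 0.016] rect [604.  16.] [48. 48.] 44
tin circ 591 -128 d 68 want 62 mean [ 0.591 -0.128] rect [ 591. -128.] [61. 67.] 89
tape circ 588 -252 d 46 want 37 mean [ 0.589 -0.251] rect [ 589. -251.] [41. 43.] 43
pot circ 460 -3 d 27 want 26 mean [ 0.46  -0.003] rect [460.  -3.] [25. 25.] 89
tag circ 450 -250 d 30 want 52 mean [ 0.45 -0.25] rect [ 450. -250.] [27. 29.] 87
yel circ 527 -304 d 63 want 52 mean [ 0.528 -0.303] rect [ 527. -303.] [56. 61.] 43
box circ 610 286 d 98 want 0 mean [0.609 0.286] rect [612. 286.] [90. 55.] 86
usb circ 444 138 d 56 want 0 mean [0.444 0.139] rect [444. 138.] [55. 21.] 89
```

View pics/crop1.png

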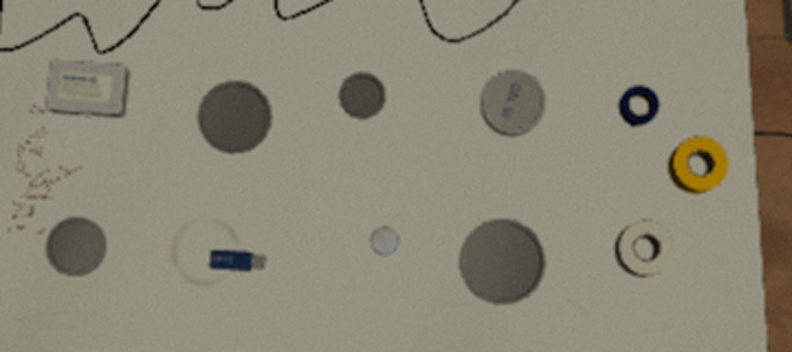

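The crop confirms it: the white tag roll is at crop (643,248), the yellow one at (700,163) is the look-alike, and all sizes and heights match. I'll turn to yaw 0 and go above the tag roll.

Emit:
carry_out(moves=[[0,0,1,0,0,0,-1],[0,0,1,0,0,0,-1],[0,0,1,0,0,0,-1],[0,0,0.43,0,0,0,-1],[0,0,0,0.47,-0.77,0.24,-1],[0,0,0,0.47,-0.77,0.24,-1],[0,0,0,0.47,-0.77,0.24,-1],[0,0,0,0.47,-0.77,0.24,-1],[0,0,0,0.47,-0.77,0.24,-1],[0,0,0,0.47,-0.77,0.24,-1],[0,0,0,0.47,-0.77,0.24,-1],[0,0,0,0,0,0,-1]])

```text
clock: 1.7
tool_pos: [0.4494, -0.2442, 0.1288]
tcp_rot: [-3.139, -0.013, 0.001]
force: [-0.2, -0.7, 0.5]
grip_width: 0.0871
grip_force: 0.0
```

```bash
cat >> h.py <<'E'
def to(P,yaw=0):
    o=r.get_obs(); M=R.from_rotvec(o['tcp_rot']).as_matrix()
    W=R.from_euler('z',yaw).as_matrix()@np.diag([1,-1,-1.])
    print('pos',o['tool_pos'].round(4),'w',round(o['grip_width'],4),'clock',o['clock'],'shift units',((M.T@(np.array(P)-o['tool_pos']))/.06).round(2),'turn units',(R.from_matrix(M.T@W).as_rotvec()/.12).round(2))
def disc(c,P,z,D,test):
    """circle of diameter D at height z near P (xy); test: image->mask"""
    m=test(cv2.GaussianBlur(c['image'],(3,3),0).astype(int)).astype(np.uint8)
    u,v=proj(c,[P[0],P[1],z])
    cs,_=cv2.findContours(m,cv2.RETR_EXTERNAL,cv2.CHAIN_APPROX_NONE)
    cs=[q for q in cs if cv2.contourArea(q)>200]
    q=max(cs,key=lambda q:cv2.pointPolygonTest(q,(float(u),float(v)),True))
    q=cv2.convexHull(q)
    W=np.array([ray(c,a[0][0],a[0][1],z)[:2] for a in q])*1000
    (x,y),rad=cv2.minEnclosingCircle(W.astype(np.float32))
    e=cv2.fitEllipse(W.astype(np.float32))
    print('circ',round(x,1),round(y,1),'d',round(2*rad,1),'want',D,'ell',np.round(e[0],1),np.round(e[1],1))
E
python3 - <<'E'
from h import *
c=snap('wrist','w1.png'); to([.45,-.25,.13]); print(proj(c,[.45,-.25,.025]))
E
```

```text
pos [ 0.4483 -0.2471  0.1293] w 0.0871 clock 1.75 shift units [ 0.03  0.05 -0.01] turn units [-0.01  0.01  0.04]
(np.float64(287.22425673865047), np.float64(203.2515709520603))
```

View pics/w1.png

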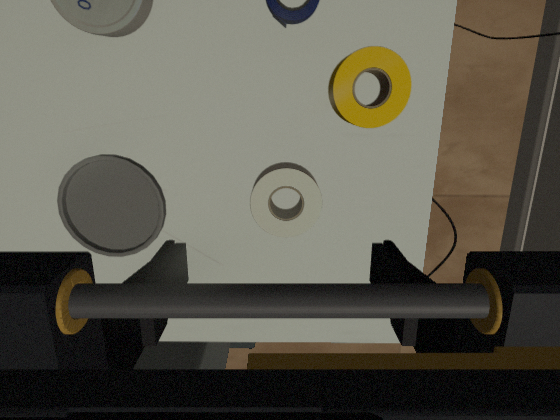

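Wrist view: tag roll at (286,202), yellow roll at (371,87), dish L at (112,205). The roll matches the top-view estimate to within 1 mm. Grasping now.

Emit:
carry_out(moves=[[0,0,0.04,0.05,0.03,0.6,-1],[0,0,0,0,0,0.6,-1],[0,0,0,0,0,0.5,-1],[0,0,0,0,0,0.19,-1],[0,0,0,0,0,0,0.4],[0,0,0,0,0,0,0.6],[0,0,0,0,0,0,0.8],[0,0,0,0,0,0,1],[0,0,0,0,0,0,1],[0,0,0,0,0,-0.5,1],[0,0,0,0,0,-0.5,1]], grip_force=15)

```text
clock: 3.12
tool_pos: [0.4505, -0.2505, 0.0769]
tcp_rot: [-3.141, 0.005, 0.001]
force: [0.9, -1.0, -0.3]
grip_width: 0.0512
grip_force: 15.0
```

```bash
python3 - <<'E'
from h import *
to([.584,.141,.13])
E
```

```text
pos [ 0.4505 -0.2505  0.0769] w 0.0512 clock 3.125 shift units [ 2.2  -6.53 -0.88] turn units [-0.    0.01 -0.03]
```

Emit:
carry_out(moves=[[0,0,0,0,0,-0.7,1],[0,0,0,0.15,-0.82,0,1],[0,0,0,0.15,-0.82,0,1],[0,0,0,0.15,-0.82,0,1],[0,0,0,0.15,-0.82,0,1],[0,0,0,0.15,-0.82,0,1],[0,0,0,0.15,-0.82,0,1],[0,0,0,0.15,-0.82,0,1],[0,0,0,0.15,-0.82,0,1],[0,0,0,0,0,0,1],[0,0,0,0,0,0,1]])

```text
clock: 4.5
tool_pos: [0.524, 0.1422, 0.1181]
tcp_rot: [3.141, -0.005, -0.001]
force: [0.0, -0.2, 0.2]
grip_width: 0.0514
grip_force: 15.0
```

```bash
python3 - <<'E'
from h import *
c=snap('wrist','w2.png'); to([.584,.141,.13]); print(proj(c,[.584,.141,.009]))
E
```

```text
pos [0.5241 0.1415 0.1181] w 0.0509 clock 4.55 shift units [ 1.   0.  -0.2] turn units [ 0.01  0.   -0.04]
(np.float64(280.2139032134192), np.float64(117.99852373188467))
```

View pics/w2.png

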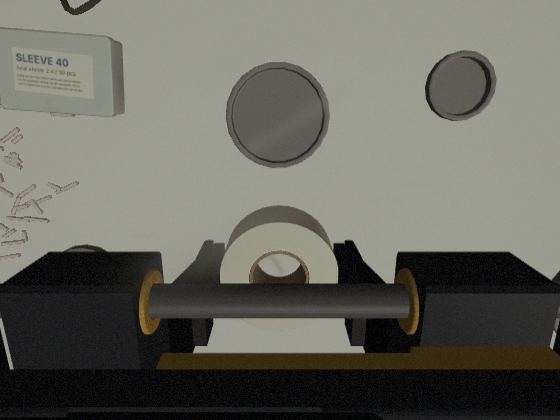

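Dish M is centred at (278,115), about 2 mm from the estimate. The roll is held squarely.

Emit:
carry_out(moves=[[0,0,0,0.52,-0.01,0,1],[0,0,0,0.51,-0.01,0.3,1],[0,0,0,0,0,0.6,1],[0,0,0,0,0,0.5,1],[0,0,0,0,0,0.23,1],[0,0,0,0,0,0,1],[0,0,0,0,0,0,-0.5],[0,0,0,0,0,0,-0.6],[0,0,0,0,0,0,-0.6],[0,0,0,0,0,-0.6,-0.6],[0,0,0,0,0,-0.8,-0.8]])

```text
clock: 5.92
tool_pos: [0.5852, 0.1434, 0.1047]
tcp_rot: [3.141, -0.005, -0.003]
force: [0.8, -0.9, 0.7]
grip_width: 0.0739
grip_force: 0.0
```

```bash
python3 - <<'E'
from h import *
c=snap('wrist','w3.png'); to([.591,-.128,.13]); print(proj(c,[.586,.1425,.028]),proj(c,[.586,.1425,.009]))
E
```

```text
pos [0.5886 0.1449 0.1124] w 0.0754 clock 5.975 shift units [ 0.06  4.55 -0.3 ] turn units [-0.02 -0.06 -0.03]
(np.float64(280.2177943970916), np.float64(214.4190019685062)) (np.float64(280.09878932524595), np.float64(205.9969213902427))
```

View pics/w3.png

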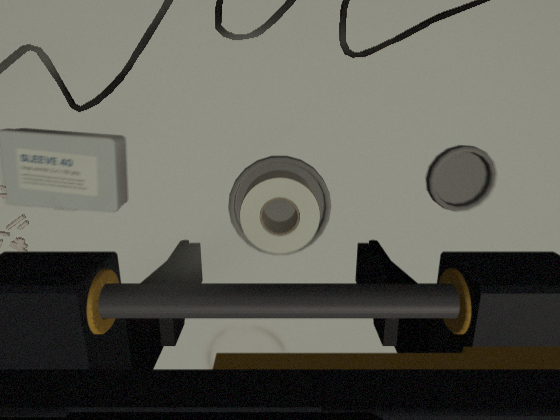

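The tag roll is concentric in dish M at (280,216), as predicted for lying flat. On to the tin.

Emit:
carry_out(moves=[[0,0,0,0.01,0.75,-0.3,-1],[0,0,0,0.01,0.75,0,-1],[0,0,0,0.01,0.75,0,-1],[0,0,0,0.01,0.75,0,-1],[0,0,0,0.01,0.75,0,-1],[0,0,0,0.01,0.77,0,-1],[0,0,0,0,0,0,-1],[0,0,0,0,0,0,-1]])

```text
clock: 6.98
tool_pos: [0.5887, -0.1269, 0.1226]
tcp_rot: [-3.141, 0.005, -0.0]
force: [-0.8, 1.3, 0.9]
grip_width: 0.0872
grip_force: 0.0
```

```bash
python3 - <<'E'
from h import *
c=snap('wrist','w4.png'); to([.591,-.128,.016]); print(proj(c,[.591,-.128,.024]))
E
```

```text
pos [ 0.5888 -0.1262  0.1227] w 0.0871 clock 7.025 shift units [0.04 0.03 1.78] turn units [-0.   -0.   -0.02]
(np.float64(280.531550460303), np.float64(203.0864906475933))
```

View pics/w4.png

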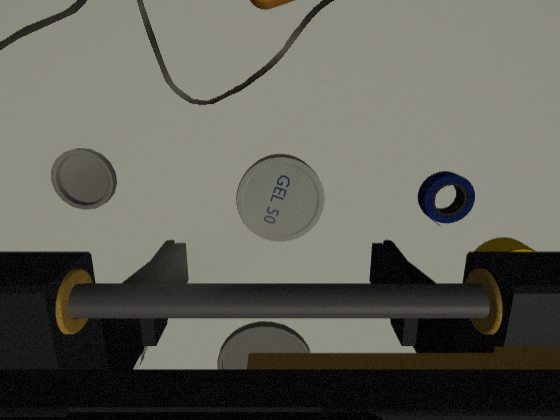

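The tin is at (280,198), with the print and side wall confirming it, about 3 mm farther in x than estimated. Grasping.

Emit:
carry_out(moves=[[0,0,0,0.08,0.03,0.6,-1],[0,0,0,0,0,0.6,-1],[0,0,0,0,0,0.4,-1],[0,0,0,0,0,0.17,-1],[0,0,0,0,0,0,0],[0,0,0,0,0,0,0.5],[0,0,0,0,0,0,1],[0,0,0,0,0,0,1],[0,0,0,0,0,-0.6,1],[0,0,0,0,0,-0.8,1],[0,0,0,0,0,-0.3,1],[0,0,0,0,0,0,1]], grip_force=20)

```text
clock: 8.52
tool_pos: [0.594, -0.1296, 0.1193]
tcp_rot: [3.141, -0.006, 0.003]
force: [0.2, 0.1, -2.2]
grip_width: 0.0617
grip_force: 20.0
```

```bash
python3 - <<'E'
from h import *
to([.44,-.115,.12])
E
```

```text
pos [ 0.594  -0.1296  0.1193] w 0.0617 clock 8.525 shift units [-2.57 -0.23 -0.02] turn units [ 0.01 -0.02 -0.03]
```

```bash
python3 - <<'E'
from h import *
c=snap('wrist')
def at(pos,rv,u,v,z):
    T=np.eye(4);T[:3,:3]=R.from_rotvec(rv).as_matrix();T[:3,3]=pos; c['cam_to_world']=T@c['hand_eye']; return ray(c,u,v,z).round(4)
print('L',at([.4483,-.2471,.1293],[-3.139,-.013,.001],112,205,.009))
print('XS w3',at([.5886,.1449,.1124],[3.141,-.005,-.003],460,178,.009),'w4',at([.5888,-.1262,.1227],[-3.141,.005,0],84,179,.009))
E
```

```text
L [ 0.4416 -0.1193  0.009 ]
XS w3 [0.6071 0.0177 0.009 ] w4 [0.6056 0.0162 0.009 ]
```

Emit:
carry_out(moves=[[0,0,0,-0.65,-0.05,0,1],[0,0,0,-0.65,-0.05,0,1],[0,0,0,-0.65,-0.05,0,1],[0,0,0,-0.6,-0.06,0.2,1],[0,0,0,0,0,0.5,1],[0,0,0,0,0,0.5,1],[0,0,0,0,0,0.3,1],[0,0,0,0,0,0,1],[0,0,0,0,0,0,1]])

```text
clock: 9.7
tool_pos: [0.4403, -0.1161, 0.0283]
tcp_rot: [-3.141, 0.006, 0.001]
force: [-0.0, -1.4, -1.1]
grip_width: 0.0614
grip_force: 20.0
```

```bash
python3 - <<'E'
from h import *
to([.441,-.117,.0205])
E
```

```text
pos [ 0.4403 -0.1161  0.0283] w 0.0614 clock 9.7 shift units [0.01 0.01 0.13] turn units [-0.    0.   -0.03]
```

Emit:
carry_out(moves=[[0,0,0,0.01,0.01,0.12,1],[0,0,0,0,0,0,1],[0,0,0,0,0,0,-0.7],[0,0,0,0,0,0,-0.9],[0,0,0,0,0,0,-0.9],[0,0,0,0,0,-0.6,-0.9],[0,0,0,0,0,-0.9,-0.9],[0,0,0,0,0,-0.3,-0.9],[0,0,0,0,0,0,-0.9]])

```text
clock: 10.82
tool_pos: [0.4419, -0.1171, 0.1305]
tcp_rot: [3.14, -0.006, 0.004]
force: [0.6, 0.1, -0.8]
grip_width: 0.0824
grip_force: 0.0
```

```bash
python3 - <<'E'
from h import *
c=snap('wrist','w5.png'); to([.588,-.252,.13]); print(proj(c,[.441,-.117,.027]),proj(c,[.441,-.117,.009]))
E
```

```text
pos [ 0.4411 -0.117   0.1292] w 0.0828 clock 10.875 shift units [ 2.46  2.24 -0.01] turn units [ 0.   -0.01 -0.03]
(np.float64(278.46977402744676), np.float64(205.92654750992082)) (np.float64(278.4515331413073), np.float64(199.28639840321662))
```

View pics/w5.png

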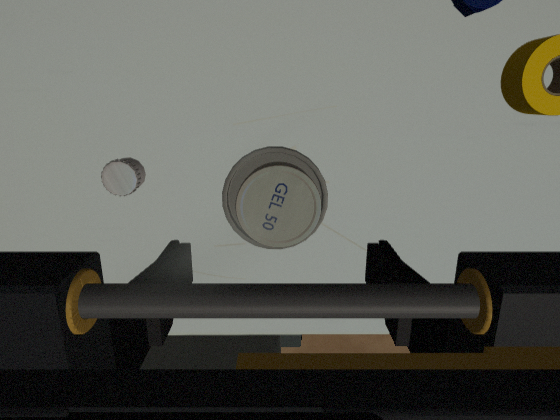

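The tin top is at (278,206) inside the dish L rim at (275,198), so it's in and flat. The pot, next, is at (122,178).

Emit:
carry_out(moves=[[0,0,0,0.16,-0.95,0,-0.5],[0,0,0,0.16,-0.95,0,-0.5],[0,0,0,0,0,0,-0.5],[0,0,0,0,0,0,-0.5]])

```text
clock: 11.38
tool_pos: [0.4599, -0.0033, 0.1279]
tcp_rot: [-3.142, 0.005, 0.003]
force: [-0.3, 0.1, -0.6]
grip_width: 0.0658
grip_force: 0.0
```

```bash
python3 - <<'E'
from h import *
c=snap('wrist','w6.png'); to([.46,-.003,.016]); print(proj(c,[.46,-.003,.022]))
E
```

```text
pos [ 0.46   -0.0039  0.1281] w 0.0653 clock 11.425 shift units [ 0.   -0.01  1.87] turn units [ 0.    0.01 -0.04]
(np.float64(278.49889176886796), np.float64(202.89408997040798))
```

View pics/w6.png

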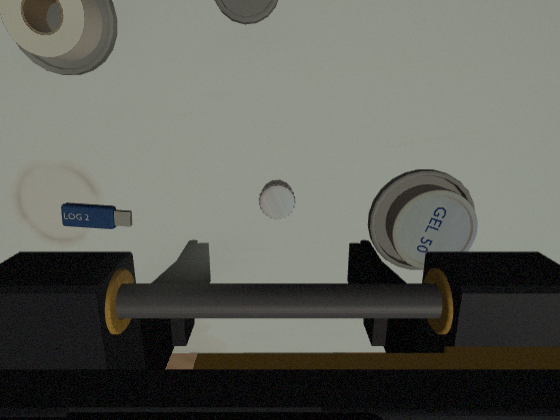

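The pot top is at (277,202), on the estimate.

Emit:
carry_out(moves=[[0,0,0,0.01,-0.02,0.6,-0.5],[0,0,0,0,0,0.6,-0.5],[0,0,0,0,0,0.5,-0.5],[0,0,0,0,0,0.18,-0.4],[0,0,0,0,0,0,0.4],[0,0,0,0,0,0,0.7],[0,0,0,0,0,0,1],[0,0,0,0,0,0,1],[0,0,0,0,0,-0.6,1],[0,0,0,0,0,-0.8,1],[0,0,0,0,0,-0.3,1],[0,0,0,0,0,0,1]], grip_force=15)

```text
clock: 12.92
tool_pos: [0.4622, -0.0018, 0.1196]
tcp_rot: [3.141, -0.006, 0.005]
force: [-0.0, 0.4, -0.3]
grip_width: 0.0243
grip_force: 15.0
```

```bash
python3 - <<'E'
from h import *
to([.606,.0165,.0215])
E
```

```text
pos [ 0.4622 -0.0018  0.1196] w 0.0243 clock 12.925 shift units [ 2.39 -0.32  1.64] turn units [ 0.01 -0.02 -0.03]
```

Emit:
carry_out(moves=[[0,0,0,0.75,-0.16,0,1],[0,0,0,0.75,-0.16,0,1],[0,0,0,0,0,0,1],[0,0,0,0,0,0,1]])

```text
clock: 13.42
tool_pos: [0.5502, 0.0173, 0.1169]
tcp_rot: [-3.141, 0.005, 0.004]
force: [-0.4, 0.6, -0.8]
grip_width: 0.025
grip_force: 15.0
```

```bash
python3 - <<'E'
from h import *
c=snap('wrist','w7.png'); to([.606,.0165,.0215]); print(proj(c,[.606,.0165,.009]), proj(c,c['o']['tool_pos']+[0,0,.002]))
E
```

```text
pos [0.5501 0.017  0.1173] w 0.0249 clock 13.475 shift units [0.93 0.01 1.6 ] turn units [ 0.    0.02 -0.03]
(np.float64(279.7012211593587), np.float64(123.99280748800888)) (np.float64(278.95081928707873), np.float64(270.7749281389015))
```

View pics/w7.png

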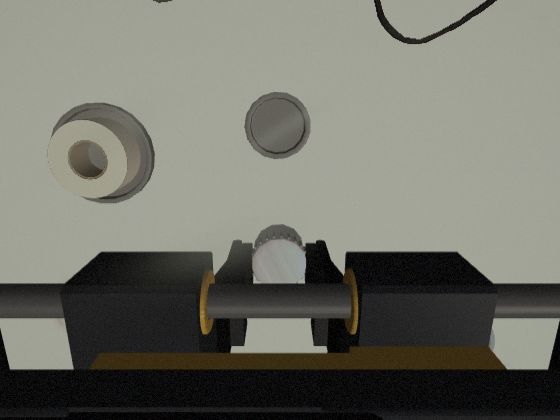

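Dish XS is at (278,125) and the pot is held centrally at (279,262). Placing.

Emit:
carry_out(moves=[[0,0,0,0.46,0,0,1],[0,0,0,0.46,-0.01,0.2,1],[0,0,0,0,0,0.6,1],[0,0,0,0,0,0.5,1],[0,0,0,0,0,0.2,1],[0,0,0,0,0,0.1,1],[0,0,0,0,0,0,1]])

```text
clock: 14.35
tool_pos: [0.6066, 0.0171, 0.024]
tcp_rot: [3.141, -0.006, 0.002]
force: [-2.4, -1.6, 5.4]
grip_width: 0.0245
grip_force: 15.0
```

```bash
python3 - <<'E'
from h import *
to([.606,.0175,.0205])
E
```

```text
pos [0.6066 0.0171 0.024 ] w 0.0245 clock 14.35 shift units [-0.01 -0.01  0.06] turn units [ 0.01 -0.01 -0.03]
```

Emit:
carry_out(moves=[[0,0,0,0,0,0,1],[0,0,0,0,0,0,1]])

```text
clock: 14.6
tool_pos: [0.6066, 0.0171, 0.024]
tcp_rot: [3.141, -0.006, 0.002]
force: [-3.2, -0.3, 5.9]
grip_width: 0.0252
grip_force: 15.0
```

```bash
python3 - <<'E'
from h import *
c=snap('wrist'); s=snap('scene')
p=c['o']['tool_pos']
print(proj(c,p+[0,0,.0067]),proj(s,[.606,.017,.009]))
a=c['image'][120:330,170:390]
u,v=map(int,proj(s,[.606,.017,.015])); b=s['image'][v-40:v+30,u-50:u+50]
A=cv2.resize(a,(440,420)); B=cv2.resize(b,(360,252),interpolation=cv2.INTER_CUBIC)
o=np.zeros((420,800,3),np.uint8); o[:,:440]=A; o[:252,440:]=B
cv2.imwrite('pics/x8.png',cv2.convertScaleAbs(o,alpha=1.5)[:,:,::-1])
E
```

```text
(np.float64(278.9745813143716), np.float64(275.6462438673374)) (np.float64(239.85238291688006), np.float64(221.60220021775874))
```

View pics/x8.png

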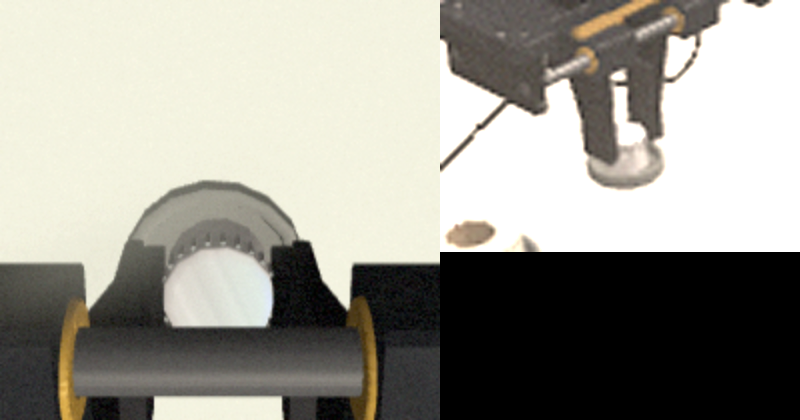

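```bash
python3 - <<'E'
from h import *
c=snap('wrist'); p=c['o']['tool_pos']
for n,x,z in [('rim outer for .606',.629,.009),('inner rim',.625,.009),('inner floor',.625,.003),('pot bottom if on floor',p[0]+.016,.003),('pot bottom if at rim',p[0]+.016,.009),('same no offset floor',p[0]+.013,.003),('same no off rim',p[0]+.013,.009)]:
    print(n,proj(c,[x,p[1],z]))
print(ray(c,278.5,210,.009),ray(c,235,245,.009))
E
```

```text
rim outer for .606 (np.float64(278.6963866828664), np.float64(211.26534280158455))
inner rim (np.float64(278.73377761309666), np.float64(219.31679010466002))
inner floor (np.float64(278.72064901056183), np.float64(215.42454999578118))
pot bottom if on floor (np.float64(278.74212864437214), np.float64(220.05361189833965))
pot bottom if at rim (np.float64(278.75590625703694), np.float64(224.0817855053113))
same no offset floor (np.float64(278.76886316759266), np.float64(225.815151597563))
same no off rim (np.float64(278.78344134464817), np.float64(230.0109588508741))
[0.62962454 0.01720177 0.009     ] [0.61200079 0.03834251 0.009     ]
```

```bash
python3 - <<'E'
from h import *
c=snap('wrist','w8.png'); s=snap('scene','s8.png')
for im in (cv2.imread('pics/w7.png'),cv2.imread('pics/w8.png')):
    g=im.mean(2); print(g[215:286:1,279].astype(int)); print(g[268,245:315].astype(int))
g=s['image'].mean(2).astype(int); print(g[200:240,228:252:2])
for z in (.025,.031): print(proj(s,[.607,.0172,z]))
E
```

```text
[157 157 159 158 160 157 159 156 158 119  89  85  85  88  83  85  88  84
  83  79  84  82  79  88 114 138 142 142 144 145 146 146 147 146 147 150
 148 149 149 149 149 150 148 149 147 146 147 148 148 147 149 147 146 143
 144 147 141 142 143 145 146 145 144 147 148 146 147 148  87  34  25]
[ 36  35  38  34  34  29  34  93 132 135 140 143 144 143 145 145 146 150
 151 152 150 146 144 146 144 145 146 146 147 146 146 143 143 143 143 147
 148 146 150 148 150 153 152 151 149 150 146 150 150 148 152 152 151 151
 154 151 154 156 155 157 119  10  12   5   3   4   4   4   9  18]
[ 95  97 104 106 103 101 101 101 101  99 101 100 102 100  89  84  76  81
  79  78  75  79  78  72  75  76  75  74  83 118 137 140 143 145 145 142
 146 146 148 146 150 149 149 150 150 149 149 146 146 147 148 147 145 143
 146 146 145 146 145 145 144 142 144 144 144 144 145 145  85  28  28]
[ 37  39  35  34  28  35  49 121 130 133 138 142 145 145 149 151 148 145
 147 145 147 145 142 144 145 146 147 145 144 142 146 144 146 145 143 147
 148 151 151 150 151 150 150 148 149 147 150 151 151 150 151 151 152 153
 154 151 154 154 1
[... 1516 characters left out ...]
7 111 202]
 [206 205 113  84  86  93  93  94  91  96 158 209]
 [205 206 189  90  79  83  83  84 104 154 202 205]
 [205 205 205 198 157 127 128 135 198 202 207 205]
 [206 206 205 211 204 197 199 199 207 207 206 207]
 [205 206 205 204 205 205 208 205 206 204 204 206]
 [206 205 206 207 206 203 202 206 208 204 202 207]
 [206 206 206 206 206 204 205 206 204 202 206 205]
 [205 204 205 206 205 205 206 203 201 205 207 205]
 [205 203 204 205 206 207 205 205 205 206 205 209]
 [205 206 204 206 202 205 204 205 204 204 205 206]
 [203 204 204 205 206 206 207 203 206 205 206 206]]
(np.float64(238.94014125026226), np.float64(214.87143832937903))
(np.float64(238.7438245939966), np.float64(212.3642918247085))
```

Emit:
carry_out(moves=[[0,0,0,0,0,-0.2,1],[0,0,0,0,0,0,1],[0,0,0,-0.05,0,0,1],[0,0,0,0,0,0,1],[0,0,0,0,0,0,1]])

```text
clock: 15.48
tool_pos: [0.6034, 0.0176, 0.0341]
tcp_rot: [3.142, -0.006, -0.001]
force: [-0.2, 0.7, -1.2]
grip_width: 0.025
grip_force: 15.0
```

```bash
python3 - <<'E'
from h import *
c=snap('wrist','w9.png'); im=cv2.imread('pics/w9.png')
g=im.mean(2); print(g[205:286:1,279].astype(int)); print(g[268,245:315].astype(int))
to([.603,.017,.021])
cv2.imwrite('pics/x9.png',cv2.resize(im[180:300,200:360],(800,600),interpolation=cv2.INTER_CUBIC))
E
```

```text
[102 101 102  99 102 101 101 103 103 103 105 100 100 104 101 100 101 102
  99  99  98 101 101  97  89  79  78  78  81  76  79  75  78  74  77  73
  74  73  87 120 137 142 143 143 144 143 144 145 146 147 150 147 150 150
 150 148 149 149 148 148 149 145 148 148 146 146 145 146 147 146 145 144
 142 144 143 145 145 148  87  28  30]
[ 28  35  31  30  33  30  52 123 131 134 137 140 145 147 150 151 149 147
 146 145 144 145 144 147 147 147 147 146 143 144 143 146 144 146 148 148
 149 149 151 152 152 151 150 148 148 150 149 151 151 149 151 152 152 152
 153 154 155 155 155 156 158  84   6  18  15   9   3  13  13   8]
pos [0.6035 0.0175 0.0342] w 0.0249 clock 15.525 shift units [-0.01  0.01  0.22] turn units [ 0.    0.   -0.03]
```

View pics/x9.png

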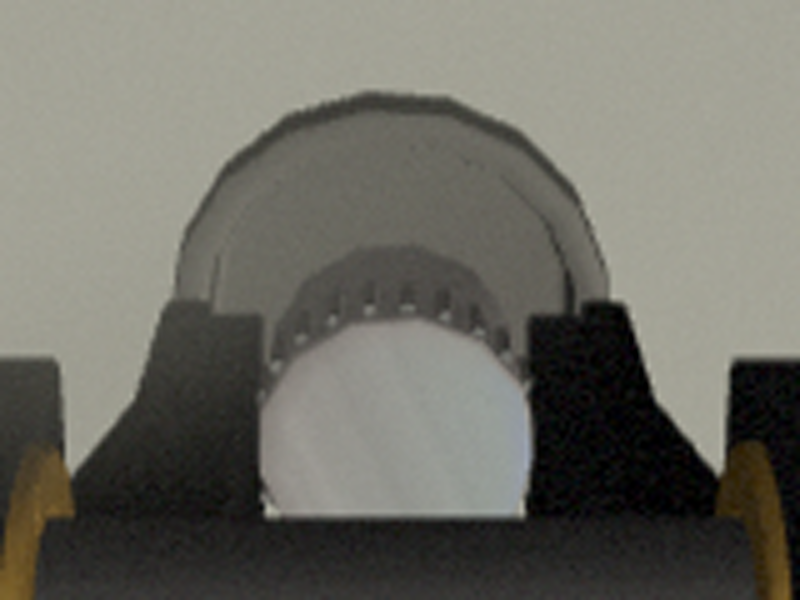

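```bash
python3 - <<'E'
from h import *
from scipy.optimize import fsolve
c=snap('wrist'); p=c['o']['tool_pos']
f=lambda q:[proj(c,[p[0]+q[0]+.013,p[1],p[2]+q[1]])[1]-244,proj(c,[p[0]+q[0]+.013,p[1],p[2]+q[1]-.022])[1]-229.5]
print('dx, top-TCP',fsolve(f,[0,.007]))
for h in (.004,.0067,.010,.012):
  g=lambda q:proj(c,[p[0]+q[0]+.013,p[1],p[2]+h])[1]-244
  a=[proj(c,[p[0],p[1]+s*.013,p[2]+h])[0] for s in(-1,1)]
  print(h,fsolve(g,[0]),'width',a[0]-a[1])
print('dish far rim x',ray(c,278,199,.009))
E
```

```text
dx, top-TCP [-0.01294026 -0.02892013]
0.004 [0.00059939] width 59.20402507309646
0.0067 [0.00170987] width 60.15715860124297
0.01 [0.00306712] width 61.364612860068945
0.012 [0.00388969] width 62.120284043869304
dish far rim x [0.62902083 0.01789991 0.009     ]
```

Emit:
carry_out(moves=[[0,0,0,0,0,0.1,1],[0,0,0,0,0,0.05,1],[0,0,0,0,0,0,1],[0,0,0,0,0,0,1]])

```text
clock: 16.08
tool_pos: [0.6036, 0.0176, 0.0254]
tcp_rot: [3.142, -0.006, 0.0]
force: [-0.3, -0.2, -0.4]
grip_width: 0.025
grip_force: 15.0
```

Emit:
carry_out(moves=[[0,0,0,0,0,0.05,1],[0,0,0,0,0,0.03,1],[0,0,0,0,0,0,1],[0,0,0,0,0,0,1]])

```text
clock: 16.58
tool_pos: [0.6045, 0.0177, 0.0225]
tcp_rot: [3.141, -0.006, 0.003]
force: [-5.4, -0.7, 16.7]
grip_width: 0.0248
grip_force: 15.0
```

The scene camera puts the centre of the pot's top at row ~215.5. The prediction is 214.9 on the floor and 212.4 on the rim, so the pot is on the dish floor. Relieve the pressure, release and look.

Emit:
carry_out(moves=[[0,0,0,0,0,-0.05,1],[0,0,0,0,0,0,1],[0,0,0,0,0,0,0],[0,0,0,0,0,0,-0.2],[0,0,0,0,0,0,-0.2],[0,0,0,0,0,-0.5,-0.2],[0,0,0,0,0,-0.9,-0.2],[0,0,0,0,0,-0.4,-0.5],[0,0,0,0,0,0,-0.8],[0,0,0,0,0,0,-0.8]])

```text
clock: 17.82
tool_pos: [0.603, 0.0174, 0.1306]
tcp_rot: [3.141, -0.006, -0.002]
force: [-0.6, -0.1, -1.7]
grip_width: 0.0737
grip_force: 0.0
```

```bash
python3 - <<'E'
from h import *
c=snap('wrist'); s=snap('scene')
to([.588,-.252,.13])
print(proj(c,[.606,.017,.025]),proj(c,[.606,.017,.009]))
a=c['image'][140:260,200:360]
u,v=map(int,proj(s,[.606,.017,.015])); b=s['image'][v-30:v+30,u-40:u+40]
o=np.zeros((300,800,3),np.uint8); o[:,:400]=cv2.resize(a,(400,300),interpolation=cv2.INTER_CUBIC); o[:,400:]=cv2.resize(b,(400,300),interpolation=cv2.INTER_CUBIC)
cv2.imwrite('pics/x10.png',o[:,:,::-1])
E
```

```text
pos [0.6028 0.0174 0.1301] w 0.0764 clock 17.925 shift units [-0.23  4.49  0.  ] turn units [ 0.    0.02 -0.03]
(np.float64(279.35609872517034), np.float64(199.33268664927252)) (np.float64(279.31468926538196), np.float64(193.68349868376797))
```

View pics/x10.png

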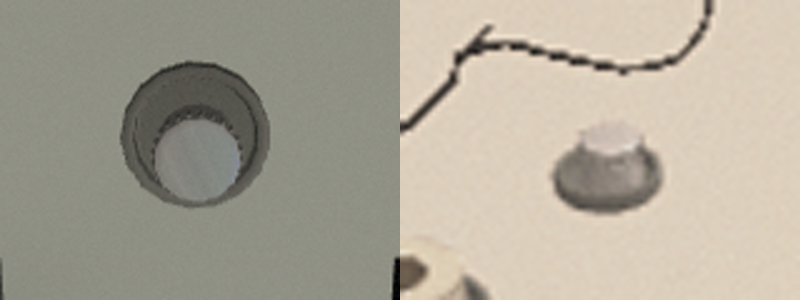

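```bash
python3 - <<'E'
from h import *
c=snap('wrist','w10.png'); s=snap('scene','s10.png'); t=snap('top')
def top(c,lo,near,rad):
    g=cv2.GaussianBlur(c['image'],(3,3),0).mean(2); u,v=near
    m=np.zeros(g.shape,np.uint8); 
    return g
u,v=map(int,proj(s,[.606,.017,.015])); print(u,v)
# bluish lid: use b-r contrast
w=c['image'].astype(int); d=(w[...,2]-w[...,0])
m=((d>-2)&(w.mean(2)>115)).astype(np.uint8); sub=np.zeros_like(m); sub[165:235,240:320]=m[165:235,240:320]
cs,_=cv2.findContours(sub,cv2.RETR_EXTERNAL,cv2.CHAIN_APPROX_NONE); q=max(cs,key=cv2.contourArea); print('wrist lid',cv2.fitEllipse(q))
w=s['image'].astype(int); d=(w[...,2]-w[...,0]); print(d[208:226,230:256:2]); 
m=((d>-14)&(w.mean(2)>165)).astype(np.uint8); sub=np.zeros_like(m); sub[v-15:v+10,u-15:u+18]=m[v-15:v+10,u-15:u+18]
cs,_=cv2.findContours(sub,cv2.RETR_EXTERNAL,cv2.CHAIN_APPROX_NONE); q=max(cs,key=cv2.contourArea); print('scene lid',cv2.fitEllipse(q))
print({z:(ray(c,279,204,z)[:2].round(4),ray(s,241.4,216.6,z)[:2].round(4)) for z in (.022,.025,.028,.031)})
E
```

```text
239 219
wrist lid ((289.8817138671875, 205.5401153564453), (9.431527137756348, 23.721271514892578), 9.555288314819336)
[[-32 -31 -33 -33 -33 -31 -30 -33 -30 -33 -33 -30 -33]
 [-33 -30 -32 -33 -32 -34 -32 -34 -32 -32 -32 -31 -32]
 [-32 -32 -31 -32 -33 -32 -34 -31 -32 -30 -31 -32 -32]
 [-32 -33 -32 -31 -33 -32 -30 -32 -32 -34 -32 -32 -31]
 [-33 -32 -30 -33 -33 -33 -32 -34 -34 -32 -31 -33 -32]
 [-32 -33 -34 -31 -33 -33 -33 -33 -33 -32 -31 -31 -32]
 [-33 -33 -34 -34 -28 -25 -25 -31 -30 -32 -33 -34 -33]
 [-33 -33 -36 -26 -22 -24 -26 -25 -29 -33 -32 -32 -32]
 [-31 -32 -33 -24 -25 -23 -28 -26 -24 -31 -31 -32 -31]
 [-32 -33 -31 -25 -26 -27 -26 -25 -20 -34 -30 -32 -32]
 [-32 -32 -25 -25 -25 -26 -26 -21 -18 -29 -32 -31 -31]
 [-33 -28 -16 -18 -21 -26 -25 -21 -19 -18 -35 -31 -30]
 [-37 -17 -17 -19 -17 -22 -19 -20 -19 -14 -27 -32 -31]
 [-25 -16 -17 -18 -17 -17 -20 -21 -22 -14 -22 -32 -32]
 [-21 -17 -18 -16 -19 -19 -18 -19 -23 -16 -18 -33 -32]
 [-16 -17 -18 -15 -18 -17 -19 -20 -21 -15 -19 -33 -33]
 [-15 -18 -16 -16 -16 -19 -19 -21 -22 -16 -18 -33 -29]
 [-13 -18 -17 -17 -15 -18 -16 -22 -21 -18 -17 -33 -31]]Traceback (most recent call last):
  File "<stdin>", line 14, in <module>
ValueError: max() iterable argument is empty
```

```bash
python3 - <<'E'
from h import *
c=snap('wrist'); s=snap('scene')
for z in (.019,.022,.025,.028,.031): print(z,ray(c,279,204,z)[:2].round(4),ray(s,241.2,216.5,z)[:2].round(4))
# dish centre for same cameras
print(ray(c,278,194,.009)[:2])
E
```

```text
0.019 [0.6008 0.0175] [0.6063 0.012 ]
0.022 [0.6017 0.0175] [0.6025 0.0153]
0.025 [0.6025 0.0175] [0.5986 0.0186]
0.028 [0.6034 0.0175] [0.5947 0.0219]
0.031 [0.6043 0.0175] [0.5908 0.0253]
[0.60580015 0.0182143 ]
```

The rays cross at z ≈ 0.023–0.024 m, so the pot's lid sits at floor level (expected 0.025) and the pot is flat in dish XS. The crop shows it wholly inside the rim. Now the tape.

Emit:
carry_out(moves=[[0,0,0,-0.04,0.75,0,-0.5],[0,0,0,-0.04,0.75,0,-0.5],[0,0,0,-0.04,0.75,0,-0.5],[0,0,0,-0.04,0.75,0,-0.5],[0,0,0,-0.04,0.75,0,-0.5],[0,0,0,-0.03,0.74,0,-0.5],[0,0,0,0,0,0,-0.5],[0,0,0,0,0,0,-0.5]])

```text
clock: 19.18
tool_pos: [0.5889, -0.251, 0.1314]
tcp_rot: [-3.141, 0.005, 0.0]
force: [-0.1, 1.1, 0.1]
grip_width: 0.065
grip_force: 0.0
```

```bash
python3 - <<'E'
from h import *
c=snap('wrist','w11.png'); to([.588,-.252,.012]); print(proj(c,[.588,-.252,.015]))
w=c['image'].astype(int); m=((w[...,2]-w[...,0]>15)).astype(np.uint8)
cs,_=cv2.findContours(m,cv2.RETR_EXTERNAL,cv2.CHAIN_APPROX_NONE)
for q in cs:
    if cv2.contourArea(q)>150: print(cv2.boundingRect(q),cv2.contourArea(q))
disc(c,[.588,-.252],.015,37,lambda i:(i[...,2]-i[...,0]>15))
E
```

```text
pos [ 0.5891 -0.2503  0.1315] w 0.065 clock 19.225 shift units [-0.02  0.03  1.99] turn units [-0.01 -0.   -0.02]
(np.float64(280.24482831805057), np.float64(200.5532411388516))
(256, 171, 48, 45) 561.5
circ 592.4 -251.6 d 36.3 want 37 ell [ 592.1 -251.4] [35.  35.7]
```

Emit:
carry_out(moves=[[0,0,0,0.04,0.02,0.6,-0.5],[0,0,0,0,0,0.6,-0.5],[0,0,0,0,0,0.5,-0.5],[0,0,0,0,0,0.25,-0.5],[0,0,0,0,0,0,-0.5],[0,0,0,0,0,0,-0.5]])

```text
clock: 19.98
tool_pos: [0.5922, -0.2529, 0.016]
tcp_rot: [3.141, -0.005, 0.003]
force: [-0.1, -0.6, 0.9]
grip_width: 0.0654
grip_force: 0.0
```

Emit:
carry_out(moves=[[0,0,0,0,0.0,0.01,0],[0,0,0,0,0,0,0.2],[0,0,0,0,0,0,0.6],[0,0,0,0,0,0,1],[0,0,0,0,0,0,1],[0,0,0,0,0,0,1]], grip_force=20)

```text
clock: 20.72
tool_pos: [0.5912, -0.253, 0.0141]
tcp_rot: [3.141, -0.006, 0.0]
force: [-0.9, 0.7, 2.0]
grip_width: 0.0356
grip_force: 20.0
```

Emit:
carry_out(moves=[[0,0,0,0,0,-0.3,1],[0,0,0,0,0,-0.6,1],[0,0,0,0,0,-0.6,1],[0,0,0,0,0,-0.3,1],[0,0,0,0,0,0,1]])

```text
clock: 21.35
tool_pos: [0.5918, -0.2532, 0.1234]
tcp_rot: [3.14, -0.006, 0.003]
force: [-0.3, -0.2, -0.7]
grip_width: 0.0354
grip_force: 20.0
```

```bash
python3 - <<'E'
from h import *
to([.46,.292,.02]); to([.43,.2,.12])
E
```

```text
pos [ 0.5918 -0.2532  0.1234] w 0.0354 clock 21.35 shift units [-2.23 -9.08  1.71] turn units [ 0.01 -0.02 -0.03]
pos [ 0.5918 -0.2532  0.1234] w 0.0354 clock 21.35 shift units [-2.73 -7.54  0.04] turn units [ 0.01 -0.02 -0.03]
```

Emit:
carry_out(moves=[[0,0,0,-0.27,-0.75,0,1],[0,0,0,-0.27,-0.75,0,1],[0,0,0,-0.27,-0.75,0,1],[0,0,0,-0.27,-0.75,0,1],[0,0,0,-0.27,-0.75,0,1],[0,0,0,-0.27,-0.75,0,1],[0,0,0,-0.27,-0.75,0,1],[0,0,0,-0.27,-0.75,0,1],[0,0,0,-0.27,-0.75,0,1],[0,0,0,-0.27,-0.75,0,1],[0,0,0,0,0,0,1],[0,0,0,0,0,0,1]])

```text
clock: 22.85
tool_pos: [0.4304, 0.1967, 0.1209]
tcp_rot: [3.141, -0.006, -0.003]
force: [0.0, -0.2, -0.7]
grip_width: 0.0352
grip_force: 20.0
```

```bash
python3 - <<'E'
from h import *
c=snap('wrist','w12.png'); to([.46,.292,.12]); u,v=proj(c,[.46,.292,.009]);print(u,v)
s=c['image'][int(v)-60:int(v)+60,int(u)-60:int(u)+60]; b=np.median(s.reshape(-1,3),0); print(b,s[60,60])
for th in (100,115,125):
    try: disc(c,[.46,.292],.009,57,lambda i:i.mean(2)<th)
    except Exception as e: print(e)
# tape in hand: lid face
w=c['image'].astype(int); m=((w[...,2]-w[...,0]>15)).astype(np.uint8); m[:200]=0
cs,_=cv2.findContours(m,cv2.RETR_EXTERNAL,cv2.CHAIN_APPROX_NONE); q=max(cs,key=cv2.contourArea); print(cv2.boundingRect(q),proj(c,c['o']['tool_pos']))
E
```

```text
pos [0.4308 0.1963 0.1211] w 0.0353 clock 22.9 shift units [ 0.48 -1.6   0.02] turn units [ 0.01  0.01 -0.04]
145.4676027397861 161.60656140557714
[165. 165. 152.] [101 100  92]
circ 460.9 292.1 d 56.6 want 57 ell [460.4 291.6] [52.6 57.1]
circ 460.6 292.2 d 57.5 want 57 ell [460.7 292.2] [55.1 57.5]
circ 460.4 292.1 d 58.0 want 57 ell [460.6 292.3] [55.7 57.9]
(240, 232, 79, 52) (np.float64(278.9508277531497), np.float64(268.75099645334274))
```

```bash
python3 - <<'E'
from h import *
c=snap('wrist'); p=c['o']['tool_pos']
for dx in (-.006,-.003,0,.003):
    print(dx,[proj(c,p+np.array([dx+.0185,0,h]))[1].round(1) for h in (-.0145,.0005)])
g=c['image'].astype(int); print((g[215:285,279,2]-g[215:285,279,0]),g[215:285,279].mean(1).astype(int))
E
```

```text
-0.006 [np.float64(231.3), np.float64(243.3)]
-0.003 [np.float64(225.4), np.float64(236.9)]
0 [np.float64(219.4), np.float64(230.4)]
0.003 [np.float64(213.3), np.float64(223.9)]
[-12 -14 -13 -13 -13 -13  -3  -1   0   2  -1   2  -1   0   0   3   7  20
  19  18  23  18  24  23  27  17  24  26  17  -6  -9  -3 -12 -14 -12 -15
 -13 -14 -14 -13 -12 -13 -15 -12 -14 -13 -13 -13 -14 -15 -14 -15 -13 -14
 -15 -14 -11 -13 -14 -13 -12 -13  -9  -3  -2  -8  -4  -7   1  -3] [163 161 159 160 160 161 106  70  68  65  64  66  67  63  64  59  61  68
  62  67  65  66  70  60  65  52  56  56  53  56  52  55 149 160 162 160
 162 161 161 160 161 160 162 160 163 160 161 161 163 161 160 161 160 161
 163 163 162 162 162 161 163 162  96  29   8   2  14  15  17  19]
```

Emit:
carry_out(moves=[[0,0,0,0.17,-0.53,0,1],[0,0,0,0.17,-0.53,0,1],[0,0,0,0.16,-0.53,0,1],[0,0,0,0,0,0.5,1],[0,0,0,0,0,0.6,1],[0,0,0,0,0,0.4,1],[0,0,0,0,0,0.1,1],[0,0,0,0,0,0,1],[0,0,0,0,0,0,1]])

```text
clock: 24.08
tool_pos: [0.4619, 0.2931, 0.027]
tcp_rot: [-3.141, 0.006, -0.002]
force: [0.3, -0.0, -0.1]
grip_width: 0.0357
grip_force: 20.0
```

```bash
python3 - <<'E'
from h import *
to([.4607,.292,.0185])
E
```

```text
pos [0.4619 0.2931 0.027 ] w 0.0357 clock 24.075 shift units [-0.02  0.02  0.14] turn units [-0.01 -0.01 -0.03]
```

Emit:
carry_out(moves=[[0,0,0,-0.02,0.02,0.08,1],[0,0,0,0,0,0.05,1],[0,0,0,0,0,0,1],[0,0,0,0,0,0,1]])

```text
clock: 24.58
tool_pos: [0.4599, 0.2918, 0.0182]
tcp_rot: [3.142, -0.006, 0.0]
force: [0.7, 0.5, -0.5]
grip_width: 0.0353
grip_force: 20.0
```

Emit:
carry_out(moves=[[0,0,0,0,0,0,0],[0,0,0,0,0,0,-0.3],[0,0,0,0,0,0,-0.3],[0,0,0,0,0,-0.4,-0.3],[0,0,0,0,0,-0.9,-0.3],[0,0,0,0,0,-0.6,-0.3],[0,0,0,0,0,0,-0.3],[0,0,0,0,0,0,-0.3]])

```text
clock: 25.58
tool_pos: [0.4597, 0.2913, 0.1315]
tcp_rot: [3.141, -0.006, -0.0]
force: [-0.0, -0.9, -0.8]
grip_width: 0.057
grip_force: 0.0
```

```bash
python3 - <<'E'
from h import *
c=snap('wrist'); s=snap('scene'); print(c['o']['tool_pos'],c['o']['grip_width'])
print(proj(c,[.4607,.292,.018]),proj(c,[.4607,.292,.009]))
def crop(c,P,h,sz):
    u,v=map(int,proj(c,P)); a=c['image'][max(0,v-h*3//4):v+h*3//4,max(0,u-h):u+h]; print(u,v,a.shape); return cv2.resize(a,sz,interpolation=cv2.INTER_CUBIC)
o=np.zeros((600,800,3),np.uint8)
o[:300,:400]=crop(c,[.4607,.292,.012],64,(400,300))
for (x,y),P in [((400,0),[.4607,.292,.012]),((0,300),[.586,.142,.015]),((400,300),[.441,-.117,.015])]:
    o[y:y+300,x:x+400]=crop(s,P,50,(400,300))
cv2.imwrite('pics/x11.png',o[:,:,::-1])
E
```

```text
[0.45974307 0.29130318 0.13154954] 0.057039558294012735
(np.float64(277.80062934988894), np.float64(199.17834646143643)) (np.float64(277.8197815765219), np.float64(196.0320823526749))
277 197 (96, 128, 3)
169 325 (74, 100, 3)
197 248 (74, 100, 3)
342 220 (74, 100, 3)
```

View pics/x11.png

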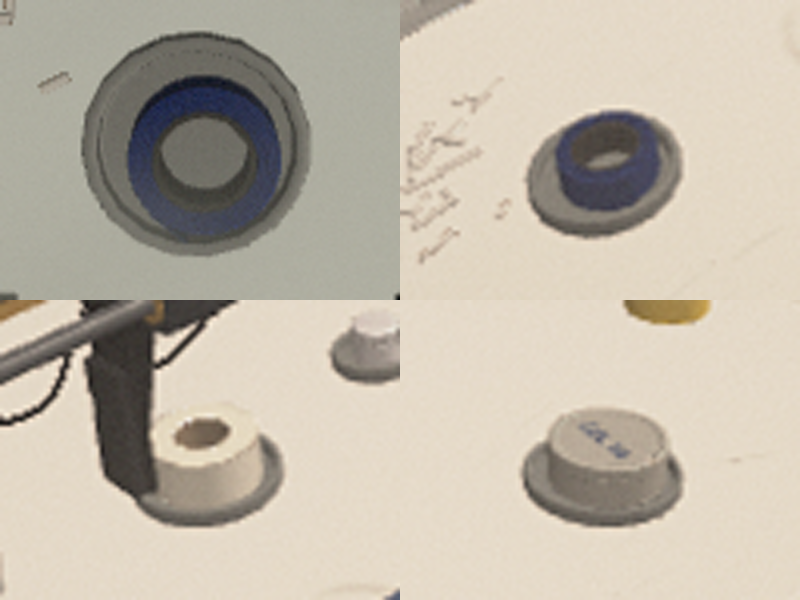

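All four things sit level inside their dishes. The tape's top centre is at (279,199.5), against (278,199) predicted for lying on the floor. The gripper is clear, so I'm handing in.

```bash
python3 -c "
from plant import r
print(r.sign_off())"
```

```text
the job is handed in; nothing more can be done
None
```

The job is handed in at about 26 s: tin in dish L, white tag roll in M, tape in S and pot in XS, each looking flat on its floor in the last pictures, with the box and memory stick not touched.

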